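# Set the polariser ring to the red index and fire a test exposure

### The arm

A 6-joint arm with a two-finger parallel gripper is mounted at the origin on a cart in front of the work surface, level with it; the furniture and walls round the work are solid. World frame = base frame: x ahead of the robot, y to its left, z up, the work surface at z = 0. Lengths are in m, angles in rad, forces in N, time in s.
With the tool pointing down it reaches from about 0.275 to 0.975 m from the base axis. Payload 8.4 kg.
Tool frame: the origin (TCP) lies at the very end of the fingers, on their centre line; the grasp point (between the pads) lies 19 mm behind it; z points along the fingers, y is the line along which they close (so a half turn about z gives the same grasp; the last joint's range is limited). The gripper opens to 92 mm and grips with 3 to 60 N. Pads are 20 mm wide; open, the fingers measure 128 mm over their backs; the gripper's body (75 mm by 189 mm) begins 69 mm behind the grasp point.
Start: joints at [-1.174, 0.353, 1.633, -0, 1.155, -0.002], TCP at [0.243, -0.576, 0.215] pointing down, gripper open.
Joint ranges: [-2.63, 2.63], [-0.92, 2.1], [0.06, 2.66], [-1.3, 4.44], [0, 2.69], [-3.02, 3.02]. Speed limits (rad/s): [2.22, 2.22, 2.79, 3.14, 3.14, 3.14].

### API

Orientations are given as a unit quaternion [x, y, z, w].
In Python, from workcell import r, snapshot gives the robot as it stands.
- The arm moves only by the tool servo_tool, never from a script. Its argument "steps" is a list of rows, each an object with "rotation": the turn, a rotation vector about the world's x, y, z as a fraction of full scale, a list of three; "xyz": the shift along the world's x, y, z as a fraction of full scale, a list of three; "hand": the gripper's target within -1 to 1 (fully open at 1, half-way at 0, shut at -1). In form: [{"rotation": [wx, wy, wz], "xyz": [tx, ty, tz], "hand": hand}, ...]. A call has 1 to 8 rows; each row shifts and turns the commanded pose from where the row before left it; what a row does not reach is not made up. Full scale, the value 1, is 0.04 m for a shift and 0.08 rad for a turn. A row lasts 1/12 s, in which the tool goes at most 41.7 mm and 7.16 degrees, less where a joint would pass 70% of its speed; a pose out of reach is approached as far as the arm can. A call with a number of a shift or a turn outside -1 to 1 is refused whole. A call with a gripper value outside its range is refused whole. The fingers move at their own pace and stop on an object; the grip force is fixed at half the most. Time passes only in rows, so rows that do not move let the fingers close. It gives the time, the measured TCP pose, the force, the opening and the grip force at its end, in the units of the state.
- r.read_state(): the state, without advancing time (a new reading comes with each control period).
- snapshot(name): name is "scene" or "top"; returns a dict with "pixels" (384x512x3 uint8, red, green, blue), "depth" (384x512 float32, m along the optical axis (not along the pixel's ray), 0 where there is no reading), "intrinsics" (3x3 intrinsics, pixels), "eye" and "rotation" of the camera in the world. Camera axes: x right, y down, z forward; pixel columns grow to the right and rows downward; lengths in m; the calibration is good to about 2 mm. A picture is of the moment at which its call begins.
- r.finish_job(): hands the job in; it is judged then, once.
The state is a dict: "time": time; "q": joint angles; "joint_vel": joint speeds; "tau": joint torques, N m; "eef_pos": TCP position; "tcp_rot": TCP orientation; "contact_force": force on the tool from outside, world axes, zero at the start; "moment": the same for the moment, N m; "gripper_width": finger opening in m; "finger_force": force on a finger pad.
Only numpy, scipy, OpenCV 4.12 (cv2) and the standard library are available. Lean on these libraries where they do the work, as an engineer would, in place of code of your own. Each camera call takes 0.05 s, during which the arm holds its last target. There are 200 camera calls.

### The job

Turn the polariser ring on the aluminium stand by gently pushing its upright brass pin around the arc, without gripping it, until the ring's pointer points at the red index pin (not the white one) and stays there. Then press the green button on the grey release box right down to fire a test exposure, and let it come back up; do not press it before the pointer is on the red pin. Leave the loose things standing around where they are.

Things in the scene. Friction and masses are not known exactly. Their poses are not given: they have to be found in the camera images.
- stand: aluminium base plate fixed to the table, 150 x 196 mm (its x and y), 12 mm thick, with black angle ticks and a black round barrel (80 mm wide at its foot) in the middle. Origin: centre of its underside; its x points away from the robot when it is not turned
- ring_axis (a point): point on the vertical turning axis of the polariser ring, 35 mm above the table, fixed to the stand. The ring sits on the barrel: black, knurled, 74 mm in diameter, dark glass inside, from z 26 to 40 mm
- ring_frame (a point): the same point, but turning with the ring: its x axis is the direction in which the pointer points. The pointer starts toward the robot side (-x) of the stand, give or take 0.3 rad, and can swing 2.1 rad either way from the middle. The ring turns with light friction (about 2 N at the pin), has no spring and stays where it is left
- lever_pin (a point): middle of the free length of the upright brass push pin on the ring's pointer arm: 10 mm in diameter, 50 mm from the turning axis along the pointer direction, free from z 38 mm to its top at z 80 mm; this point is at z 60 mm. It is to be pushed sideways, along the circle, from the side away from the red index pin.
- pointer_tip (a point): tip of the steel pointer (12 mm wide arm, pointed end), 66 mm from the turning axis, top at z 33.5 mm; turns with the ring
- red_rider_top (a point): top centre of the red index pin, 10 mm in diameter, 36 mm above the table, fixed in one of the two straight slots at the stand's left and right edges, 82 to 92 mm from the turning axis; its steel foot is 18 x 18 mm. Which side it is on varies. It cannot be moved.
- white_rider_top (a point): top centre of the white index pin, the same shape as the red one, in the slot on the other side; not the one to set to. It cannot be moved.
- release_top (a point): centre of the top of the green push button, 28 mm in diameter, on a fixed grey release box 80 x 60 mm with its top at z 26 mm; the button is pressed straight down, travel 6 mm, spring, fully down at about 5 N. Button top at z 48 mm, its round housing (44 mm wide) at z 38 mm
- release (a joint): how far the green button is pressed, m: 0 up, 0.006 right down; springs back when let go
- extension_ring: loose black lens extension ring, 62 mm in diameter, 26 mm high, a bystander; origin at the centre of its underside
- rear_cap: loose black rear lens cap, 59 mm in diameter, 18 mm high, a bystander; origin at the centre of its underside
- spacer: loose aluminium spacer ring, 40 mm in diameter, 19 mm high, a bystander; origin at the centre of its underside
- camera_battery: loose black camera battery, 56 x 38 x 21 mm, a bystander; origin at the centre of its underside
There are look-alikes about, which are no part of the job. Leave any purple look-alike of the part that bears release_top alone.

How it is judged:
By the outcome, as a careful person would: the job done as asked, in the order asked, and still so for the second after the job is handed in, with the robot touching nothing.
It also fails if it takes over 54 s, if anything falls off the work surface, if the arm or the gripper's body presses on something with over 40 N, if the wrist force passes 120 N, or if a joint passes its speed limit or range.

## Working session

There is one attempt and no reset: what is moved stays moved. The work goes in short steps, Python scripts to look and compute and a tool call to move; the robot and the scene stay as the last step left them, time stands still between calls to the robot, and variables do not carry over. Pictures are saved under pics/ and viewed, at most 10 in all, crops included, and the job is handed in when it is done.

Besides the shell and the picture viewer there is one more tool, called after ">>>" by a JSON object that holds its "op" and its "data". servo_tool: Moves the arm, as the interface text tells. Shift numbers are shares of 0.04 m and turn numbers shares of 0.08 rad, none past 1 either way. Its arguments: {"type":"object","properties":{"steps":{"type":"array"}},"required":["steps"]}

```bash
mkdir -p pics; cat > h.py <<'E'
from workcell import r, snapshot
import numpy as np, cv2
def snap(n,f=None):
    s=snapshot(n)
    if f: cv2.imwrite('pics/'+f,cv2.cvtColor(s['pixels'],cv2.COLOR_RGB2BGR))
    return s
def ray(s,u,v,z):
    d=np.array(s['rotation'])@(np.linalg.inv(np.array(s['intrinsics']))@[u,v,1.]); e=np.array(s['eye'])
    return e+d*(z-e[2])/d[2]
E
python3 - <<'E'
from h import *
a=snap('scene'); b=snap('top')
for s in(a,b): print(s['eye'],s['rotation'],s['intrinsics'])
cv2.imwrite('pics/a.png',cv2.cvtColor(a['pixels'],cv2.COLOR_RGB2BGR))
cv2.imwrite('pics/b.png',cv2.cvtColor(b['pixels'],cv2.COLOR_RGB2BGR))
np.savez('first.npz',**{'b_'+k:v for k,v in b.items()},**{'a_'+k:v for k,v in a.items()})
E
```

```text
[-0.42979989 -0.4552082   0.62204607] [ 0.74351266 -0.42810473  0.26674554 -0.43904678] [[427.04470133   0.         249.7015462 ]
 [  0.         427.04470133 189.15199812]
 [  0.           0.           1.        ]]
[0.37859881 0.04908137 0.94298145] [ 0.71391253 -0.6967134   0.0390216  -0.05828083] [[349.64176624   0.         260.82479085]
 [  0.         349.64176624 192.1495526 ]
 [  0.           0.           1.        ]]
```

View pics/a.png

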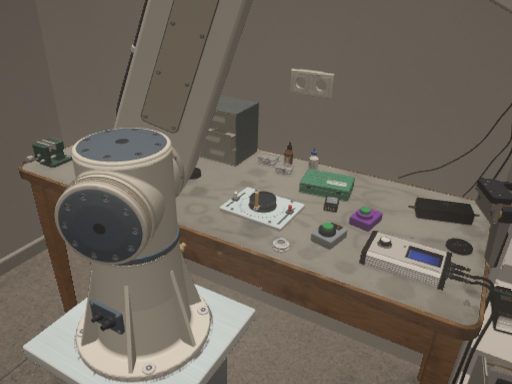

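View pics/b.png

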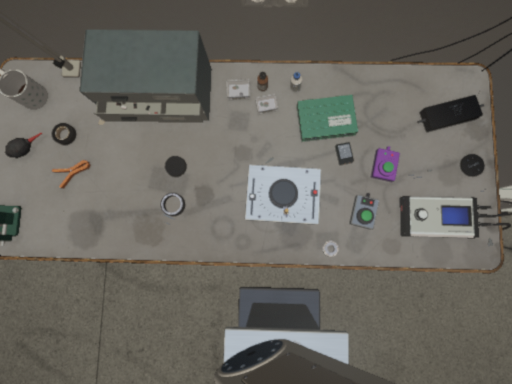

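The top view shows the stand at (284,194), with the red index pin at about (314,192) on the right and the white one at (252,197) on the left. The brass pin is at (286,212). Candidates for the button are green on grey at (366,216) and green on purple at (388,168); I choose the grey one. I'll measure and check it in a crop.

```bash
cat >> h.py <<'E'
from scipy.spatial.transform import Rotation as R
def ray(s,u,v,z):
    d=R.from_quat(s['rotation']).as_matrix()@(np.linalg.inv(np.array(s['intrinsics']))@[u,v,1.]); e=np.array(s['eye'])
    return e+d*(z-e[2])/d[2]
def world(s):
    v,u=np.mgrid[:384,:512]; d=s['depth']; K=s['intrinsics']
    p=np.stack([(u-K[0,2])/K[0,0]*d,(v-K[1,2])/K[1,1]*d,d],-1)
    return p@R.from_quat(s['rotation']).as_matrix().T+np.array(s['eye'])
def blobs(s,lo,hi,box,z,amin=4):
    hsv=cv2.cvtColor(s['pixels'],cv2.COLOR_RGB2HSV); m=cv2.inRange(hsv,np.array(lo),np.array(hi))
    k=np.zeros_like(m); u0,u1,v0,v1=box; k[v0:v1,u0:u1]=m[v0:v1,u0:u1]
    n,l,st,c=cv2.connectedComponentsWithStats(k); o=[]
    for i in range(1,n):
        if st[i,4]>=amin: print(c[i].round(1),st[i,4],ray(s,*c[i],z).round(4), st[i,:4])
E
python3 - <<'E'
from h import *
f=np.load('first.npz'); b={k[2:]:f[k] for k in f if k[0]=='b'}; a={k[2:]:f[k] for k in f if k[0]=='a'}
print(r.read_state())
print('green');blobs(b,(45,100,40),(85,255,255),(340,410,140,235),.048)
print('red');blobs(b,(0,110,60),(8,255,255),(230,330,160,230),.036);blobs(b,(172,110,60),(180,255,255),(230,330,160,230),.036)
print('brass');blobs(b,(10,80,60),(30,255,255),(250,325,165,230),.08)
print('scene green');blobs(a,(45,100,40),(85,255,255),(310,390,200,245),.048)
print('scene red');blobs(a,(0,110,60),(8,255,255),(220,305,180,230),.036)
print('scene brass');blobs(a,(10,80,60),(30,255,255),(220,305,180,230),.08)
hsv=cv2.cvtColor(b['pixels'],cv2.COLOR_RGB2GRAY)
# plate
m=np.zeros_like(hsv);m[155:235,235:330]=hsv[155:235,235:330]>170
c=max(cv2.findContours(m,0,2)[0],key=cv2.contourArea);q=cv2.minAreaRect(c);print(q,[ray(b,*p,.012).round(4) for p in cv2.boxPoints(q)],ray(b,*q[0],.012))
# dark ring
m[:]=0;m[170:222,262:304]=hsv[170:222,262:304]<70
c=max(cv2.findContours(m,0,2)[0],key=cv2.contourArea);q=cv2.minEnclosingCircle(c);print(q,ray(b,*q[0],.04), ray(b,q[0][0]+q[1],q[0][1],.04))
im=cv2.cvtColor(b['pixels'],cv2.COLOR_RGB2BGR)
cv2.imwrite('pics/c.png',cv2.resize(im[150:250,240:400],None,fx=5,fy=5,interpolation=cv2.INTER_CUBIC))
E
```

```text
{'time': 0.1, 'q': array([-1.17438360e+00,  3.53588428e-01,  1.63401660e+00,  2.09740335e-05,
        1.15518423e+00, -2.39109297e-03]), 'joint_vel': array([-0.00107192, -0.00169025, -0.00072529,  0.00029443,  0.00083108,
        0.00160287]), 'tau': array([ 1.56010585e-03, -5.94908166e+01, -3.34929121e+01,  6.99089002e-02,
        1.83883694e-02, -4.24976031e-05]), 'eef_pos': array([ 0.24254822, -0.57556446,  0.21395127]), 'tcp_rot': array([ 9.80185889e-01,  1.98078937e-01, -1.07704358e-04, -5.88603877e-04]), 'contact_force': array([ 0.34122985, -0.67234931,  0.08310416]), 'moment': array([-0.02116064, -0.0187792 , -0.05865396]), 'finger_force': 0.0, 'gripper_width': 0.09178338385569065}
green
[387.9 166.7] 63 [ 0.5763 -0.2519  0.048 ] [384 163   9   9]
[366.1 215.2] 87 [ 0.4493 -0.1939  0.048 ] [361 211  11  10]
red
[314.7 192. ] 7 [ 0.5076 -0.0651  0.036 ] [314 191   3   3]
brass
[286.  210.5] 10 [0.4536 0.0108 0.08  ] [285 209   3   4]
scene green
[365.1 209.5] 31 [ 0.5706 -0.2551  0.048 ] [361 208   9   4]
[327.7 225.8] 43 [ 0.4438 -0.1976  0.048 ] [323 223  10   6]
scene red
[289.6 207.4] 13 [ 0.4949 -0.0715  0.036 ] [289 205   3   6]
scene brass
[256.1 199.7] 55 [ 0.4158 -0.0101  0.08  ] [254 192   5  16]
((283.0689697265625, 193.8275909423828), (72.34553527832031, 54.02426528930664), 3.3664605617523193) [array([0.4351, 0.1155, 0.012 ]), array([0.5819, 0.1116, 0.012 ]), array([ 0.5742, -0.0841,  0.012 ]), array([ 0.4286, -0.0762,  0.012 ])] [0.50414669 0.0163954  0.012     ]Traceback (most recent call last):
  File "<stdin>", line 16, in <module>
ValueError: max() iterable argument is empty
```

```bash
python3 - <<'E'
from h import *
f=np.load('first.npz'); b={k[2:]:f[k] for k in f if k[0]=='b'}
g=cv2.cvtColor(b['pixels'],cv2.COLOR_RGB2GRAY)
print(g[170:222,262:304].min())
m=np.zeros_like(g);m[170:222,262:304]=g[170:222,262:304]<100
m=cv2.morphologyEx(m,cv2.MORPH_OPEN,np.ones((5,5),np.uint8))
c=max(cv2.findContours(m,0,1)[0],key=cv2.contourArea);q=cv2.minEnclosingCircle(c);print(q,cv2.boundingRect(c),ray(b,*q[0],.04), ray(b,q[0][0]+q[1],q[0][1],.04))
W=world(b)
for (u,v) in [(286,210),(284,194),(366,215),(314,192),(252,196),(300,175),(345,235)]: print(u,v,W[v,u].round(4))
im=cv2.cvtColor(b['pixels'],cv2.COLOR_RGB2BGR)
cv2.imwrite('pics/c.png',cv2.resize(im[150:250,240:400],None,fx=5,fy=5,interpolation=cv2.INTER_CUBIC))
E
```

```text
72
((283.0714416503906, 193.07142639160156), 14.223167419433594) (270, 180, 27, 27) [0.50235651 0.01740659 0.04      ] [ 0.5031939  -0.01952041  0.04      ]
286 210 [0.4549 0.0108 0.0792]
284 194 [0.5    0.0149 0.0396]
366 215 [ 0.4497 -0.1935  0.049 ]
314 192 [ 0.507  -0.0628  0.0396]
252 196 [0.4932 0.0983 0.037 ]
300 175 [ 0.5564 -0.0283  0.0126]
345 235 [ 3.989e-01 -1.505e-01  3.000e-04]
```

View pics/c.png

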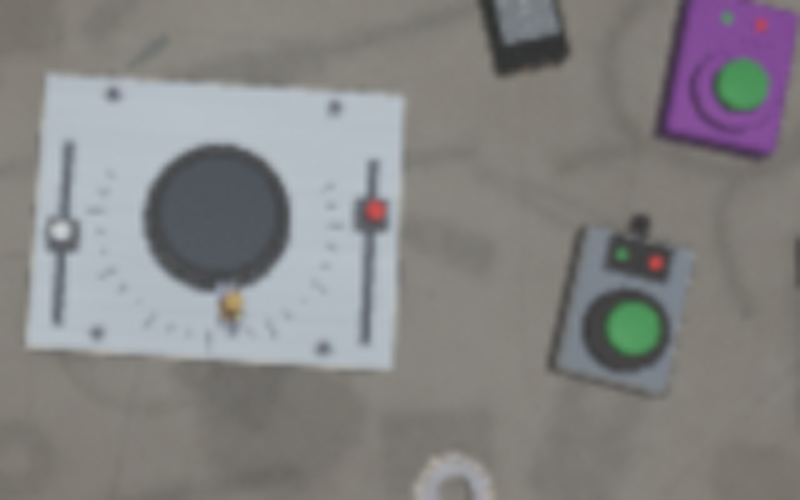

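The crop confirms the layout. The grey box's green button is at crop (632,328), and the purple one at (742,85) is to be left alone. The red index pin is at (375,211) on the right, and the brass pin is at (232,304). The pin has to travel counter-clockwise by about 1.5 rad.

>>> {"op": "servo_tool", "data": {"steps": [{"rotation": [0,0,-0.2],"xyz": [0.3,0.92,0],"hand": -1},{"rotation": [0,0,-0.2],"xyz": [0.3,0.92,0],"hand": -1},{"rotation": [0,0,-0.2],"xyz": [0.3,0.92,0],"hand": -1},{"rotation": [0,0,-0.2],"xyz": [0.3,0.92,0],"hand": -1},{"rotation": [0,0,-0.2],"xyz": [0.3,0.92,0],"hand": -1},{"rotation": [0,0,-0.2],"xyz": [0.3,0.92,0],"hand": -1},{"rotation": [0,0,-0.2],"xyz": [0.3,0.92,0],"hand": -1},{"rotation": [0,0,-0.2],"xyz": [0.3,0.92,0],"hand": -1}]}}

```text
time: 0.77
eef_pos: [0.3386, -0.2797, 0.2144]
tcp_rot: [0.991, 0.134, -0.0, -0.0]
contact_force: [0.7, -0.5, 0.5]
gripper_width: 0.0408
finger_force: 0.0
```

>>> {"op": "servo_tool", "data": {"steps": [{"rotation": [0,0,-0.2],"xyz": [0.3,0.92,0],"hand": -1},{"rotation": [0,0,-0.2],"xyz": [0.3,0.92,0],"hand": -1},{"rotation": [0,0,-0.2],"xyz": [0.3,0.92,0],"hand": -1},{"rotation": [0,0,-0.2],"xyz": [0.3,0.92,0],"hand": -1},{"rotation": [0,0,-0.2],"xyz": [0.3,0.92,0],"hand": -1},{"rotation": [0,0,-0.2],"xyz": [0.3,0.92,0],"hand": -1},{"rotation": [0,0,-0.2],"xyz": [0.3,0.92,0],"hand": -1},{"rotation": [0,0,-0.2],"xyz": [0.3,0.92,0],"hand": -1}]}}

```text
time: 1.43
eef_pos: [0.4347, 0.0148, 0.2146]
tcp_rot: [0.997, 0.071, 0.0, 0.0]
contact_force: [1.2, -0.8, -0.3]
gripper_width: 0.0005
finger_force: 0.0
```

>>> {"op": "servo_tool", "data": {"steps": [{"rotation": [0,0,-0.2],"xyz": [0.3,0.92,0],"hand": -1},{"rotation": [0,0,0],"xyz": [0,0,-0.5],"hand": -1},{"rotation": [0,0,0],"xyz": [0,0,-0.5],"hand": -1},{"rotation": [0,0,0],"xyz": [0,0,0],"hand": -1},{"rotation": [0,0,0],"xyz": [0,0,0],"hand": -1}]}}

```text
time: 1.85
eef_pos: [0.4457, 0.0496, 0.174]
tcp_rot: [0.998, 0.064, -0.001, 0.0]
contact_force: [-0.6, 0.4, 0.1]
gripper_width: 0.0003
finger_force: 0.0
```

>>> {"op": "servo_tool", "data": {"steps": [{"rotation": [0,0,0],"xyz": [0,0,-0.6],"hand": -1},{"rotation": [0,0,0],"xyz": [0,0,-0.6],"hand": -1},{"rotation": [0,0,0],"xyz": [0,0,-0.6],"hand": -1},{"rotation": [0,0,0],"xyz": [0,0,-0.6],"hand": -1},{"rotation": [0,0,0],"xyz": [0,0,-0.6],"hand": -1},{"rotation": [0,0,0],"xyz": [0,0,0],"hand": -1},{"rotation": [0,0,0],"xyz": [0,0,0],"hand": -1}]}}

```text
time: 2.43
eef_pos: [0.4466, 0.0491, 0.0549]
tcp_rot: [0.998, 0.063, -0.001, 0.0]
contact_force: [-0.5, -0.6, 0.2]
gripper_width: 0.0004
finger_force: 0.0
```

```bash
python3 - <<'E'
from h import *
a=snap('scene');b=snap('top')
ia=cv2.resize(cv2.cvtColor(a['pixels'],cv2.COLOR_RGB2BGR)[170:240,210:310],None,fx=4,fy=4,interpolation=2)
ib=cv2.resize(cv2.cvtColor(b['pixels'],cv2.COLOR_RGB2BGR)[160:230,230:330],None,fx=4,fy=4,interpolation=2)
cv2.imwrite('pics/d.png',np.hstack([ia,ib]))
E
```

```text
(no output)
```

View pics/d.png

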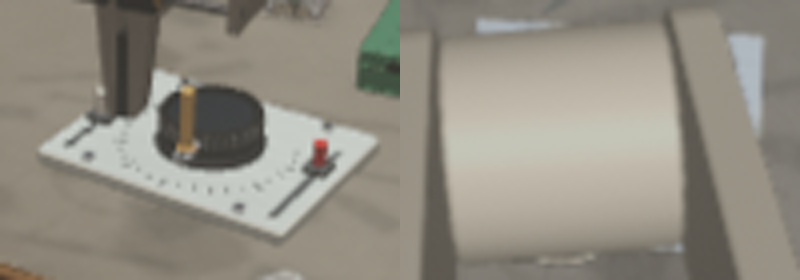

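Left half (scene view): the closed fingers stand clear to the left of the brass pin at (187,118), and the red pin is at (320,152). In the right half (top view), the arm hides the stand. Next I work out the arc increments.

```bash
cat > arc.py <<'E'
import numpy as np
C=np.array([.5023,.0171])
def P(th,off=.023): return C+.05*np.array([np.cos(th),np.sin(th)])-off*np.array([-np.sin(th),np.cos(th)])
E
python3 - <<'E'
from arc import *
cur=np.array([.4466,.0491]);print((P(-3.01)-cur)/.04)
th=np.arange(-3.01,-1.5,.08)
for t in th: print(round(t,2),((P(t+.08)-P(t))/.04).round(3),P(t+.08).round(4))
E
```

```text
[ 0.0778597  -0.39398784]
-3.01 [-0.028 -0.106] [0.4486 0.0291]
-2.93 [-0.02  -0.108] [0.4478 0.0248]
-2.85 [-0.011 -0.109] [0.4474 0.0204]
-2.77 [-0.002 -0.11 ] [0.4473 0.016 ]
-2.69 [ 0.007 -0.11 ] [0.4475 0.0116]
-2.61 [ 0.015 -0.109] [0.4482 0.0072]
-2.53 [ 0.024 -0.107] [0.4491 0.0029]
-2.45 [ 0.033 -0.105] [ 0.4504 -0.0013]
-2.37 [ 0.041 -0.102] [ 0.4521 -0.0054]
-2.29 [ 0.049 -0.099] [ 0.454  -0.0093]
-2.21 [ 0.057 -0.094] [ 0.4563 -0.0131]
-2.13 [ 0.064 -0.09 ] [ 0.4588 -0.0167]
-2.05 [ 0.071 -0.084] [ 0.4617 -0.02  ]
-1.97 [ 0.077 -0.078] [ 0.4648 -0.0232]
-1.89 [ 0.083 -0.072] [ 0.4681 -0.026 ]
-1.81 [ 0.089 -0.065] [ 0.4717 -0.0286]
-1.73 [ 0.094 -0.058] [ 0.4754 -0.0309]
-1.65 [ 0.098 -0.05 ] [ 0.4793 -0.0329]
-1.57 [ 0.102 -0.042] [ 0.4834 -0.0346]
```

>>> {"op": "servo_tool", "data": {"steps": [{"rotation": [0,0,0],"xyz": [0.04,-0.13,-0.03],"hand": -1},{"rotation": [0,0,0],"xyz": [0.03,-0.1,-0.03],"hand": -1},{"rotation": [0,0,0],"xyz": [0.01,-0.08,0],"hand": -1},{"rotation": [0,0,0],"xyz": [0,-0.06,0],"hand": -1},{"rotation": [0,0,0.5],"xyz": [-0.014,-0.053,0],"hand": -1},{"rotation": [0,0,0.5],"xyz": [-0.014,-0.053,0],"hand": -1},{"rotation": [0,0,0.5],"xyz": [-0.01,-0.054,0],"hand": -1},{"rotation": [0,0,0.5],"xyz": [-0.01,-0.054,0],"hand": -1}]}}

```text
time: 3.2
eef_pos: [0.448, 0.026, 0.0524]
tcp_rot: [0.99, 0.144, 0.0, -0.0]
contact_force: [-0.0, 1.2, -0.2]
gripper_width: 0.0003
finger_force: 0.8
```

```bash
python3 - <<'E'
from h import *
a=snap('scene'); blobs(a,(10,80,60),(30,255,255),(220,305,180,230),.06)
E
```

```text
[256.1 199.6] 56 [0.4476 0.0067 0.06  ] [254 192   5  16]
```

>>> {"op": "servo_tool", "data": {"steps": [{"rotation": [0,0,0.5],"xyz": [-0.006,-0.055,0],"hand": -1},{"rotation": [0,0,0.5],"xyz": [-0.006,-0.055,0],"hand": -1},{"rotation": [0,0,0.5],"xyz": [-0.001,-0.055,0],"hand": -1},{"rotation": [0,0,0.5],"xyz": [-0.001,-0.055,0],"hand": -1},{"rotation": [0,0,0.5],"xyz": [0.003,-0.055,0],"hand": -1},{"rotation": [0,0,0.5],"xyz": [0.003,-0.055,0],"hand": -1}]}}

```text
time: 3.75
eef_pos: [0.4469, 0.013, 0.0522]
tcp_rot: [0.965, 0.261, -0.001, -0.0]
contact_force: [-2.1, 1.3, 1.1]
gripper_width: 0.0004
finger_force: 1.2
```

```bash
python3 - <<'E'
from h import *
a=snap('scene'); blobs(a,(10,80,60),(30,255,255),(220,305,180,230),.06)
E
```

```text
[260.2 199.8] 59 [ 0.4523 -0.0032  0.06  ] [258 192   5  17]
```

```bash
python3 - <<'E'
from arc import *
cur=np.array([.4469,.013]);print(P(-2.8,.015),(P(-2.8,.015)-cur)/.04)
for t in np.arange(-2.8,-1.5,.1): print(round(t,2),((P(t+.1,.015)-P(t,.015))/.08).round(3),P(t+.1,.015).round(4))
E
```

```text
[0.45016406 0.01448393] [0.08160152 0.03709819]
-2.8 [ 0.007 -0.065] [0.4507 0.0093]
-2.7 [ 0.013 -0.064] [0.4517 0.0042]
-2.6 [ 0.019 -0.062] [ 0.4533 -0.0008]
-2.5 [ 0.025 -0.06 ] [ 0.4553 -0.0056]
-2.4 [ 0.031 -0.057] [ 0.4578 -0.0102]
-2.3 [ 0.037 -0.054] [ 0.4607 -0.0145]
-2.2 [ 0.042 -0.05 ] [ 0.4641 -0.0185]
-2.1 [ 0.047 -0.045] [ 0.4679 -0.0221]
-2.0 [ 0.051 -0.041] [ 0.4719 -0.0254]
-1.9 [ 0.055 -0.035] [ 0.4763 -0.0282]
-1.8 [ 0.058 -0.03 ] [ 0.481  -0.0306]
-1.7 [ 0.061 -0.024] [ 0.4858 -0.0324]
-1.6 [ 0.063 -0.017] [ 0.4909 -0.0338]
```

>>> {"op": "servo_tool", "data": {"steps": [{"rotation": [0,0,0.5],"xyz": [0.02,-0.06,0],"hand": -1},{"rotation": [0,0,0.5],"xyz": [0.02,-0.06,0],"hand": -1},{"rotation": [0,0,0.53],"xyz": [0.025,-0.06,0],"hand": -1},{"rotation": [0,0,0.53],"xyz": [0.025,-0.06,0],"hand": -1},{"rotation": [0,0,0.53],"xyz": [0.03,-0.06,0],"hand": -1},{"rotation": [0,0,0.53],"xyz": [0.03,-0.06,0],"hand": -1},{"rotation": [0,0,0.53],"xyz": [0.035,-0.06,0],"hand": -1},{"rotation": [0,0,0.53],"xyz": [0.035,-0.06,0],"hand": -1}]}}

```text
time: 4.47
eef_pos: [0.4554, -0.0062, 0.052]
tcp_rot: [0.909, 0.417, -0.001, -0.0]
contact_force: [-2.5, 0.8, 0.4]
gripper_width: 0.0003
finger_force: 1.2
```

```bash
python3 - <<'E'
from h import *
a=snap('scene'); blobs(a,(10,80,60),(30,255,255),(220,305,180,230),.06)
E
```

```text
[268.1 200.8] 49 [ 0.4584 -0.0237  0.06  ] [266 192   5  17]
```

>>> {"op": "servo_tool", "data": {"steps": [{"rotation": [0,0,0.53],"xyz": [0.031,-0.057,0],"hand": -1},{"rotation": [0,0,0.53],"xyz": [0.031,-0.057,0],"hand": -1},{"rotation": [0,0,0.53],"xyz": [0.037,-0.054,0],"hand": -1},{"rotation": [0,0,0.53],"xyz": [0.037,-0.054,0],"hand": -1},{"rotation": [0,0,0.53],"xyz": [0.042,-0.05,0],"hand": -1},{"rotation": [0,0,0.53],"xyz": [0.042,-0.05,0],"hand": -1},{"rotation": [0,0,0.53],"xyz": [0.047,-0.045,0],"hand": -1},{"rotation": [0,0,0.53],"xyz": [0.047,-0.045,0],"hand": -1}]}}

```text
time: 5.18
eef_pos: [0.4682, -0.0227, 0.052]
tcp_rot: [0.825, 0.565, -0.001, -0.0]
contact_force: [-3.1, -1.1, 0.3]
gripper_width: 0.0003
finger_force: 1.1
```

>>> {"op": "servo_tool", "data": {"steps": [{"rotation": [0,0,0.53],"xyz": [0.051,-0.041,0],"hand": -1},{"rotation": [0,0,0.53],"xyz": [0.051,-0.041,0],"hand": -1},{"rotation": [0,0,0.53],"xyz": [0.055,-0.035,0],"hand": -1},{"rotation": [0,0,0.53],"xyz": [0.055,-0.035,0],"hand": -1},{"rotation": [0,0,0.53],"xyz": [0.058,-0.03,0],"hand": -1},{"rotation": [0,0,0.53],"xyz": [0.058,-0.03,0],"hand": -1},{"rotation": [0,0,0],"xyz": [0,0,0],"hand": -1}]}}

```text
time: 5.77
eef_pos: [0.4821, -0.0313, 0.0521]
tcp_rot: [0.747, 0.665, -0.0, -0.0]
contact_force: [-1.1, -0.6, -0.4]
gripper_width: 0.0006
finger_force: 0.5
```

```bash
python3 - <<'E'
from h import *
a=snap('scene'); blobs(a,(10,80,60),(30,255,255),(220,305,180,230),.06)
ia=cv2.resize(cv2.cvtColor(a['pixels'],cv2.COLOR_RGB2BGR)[170:240,210:310],None,fx=8,fy=8,interpolation=2)
cv2.imwrite('pics/e.png',ia)
E
```

```text
[277.9 202.2] 15 [ 0.4654 -0.0494  0.06  ] [276 199   4   6]
```

View pics/e.png

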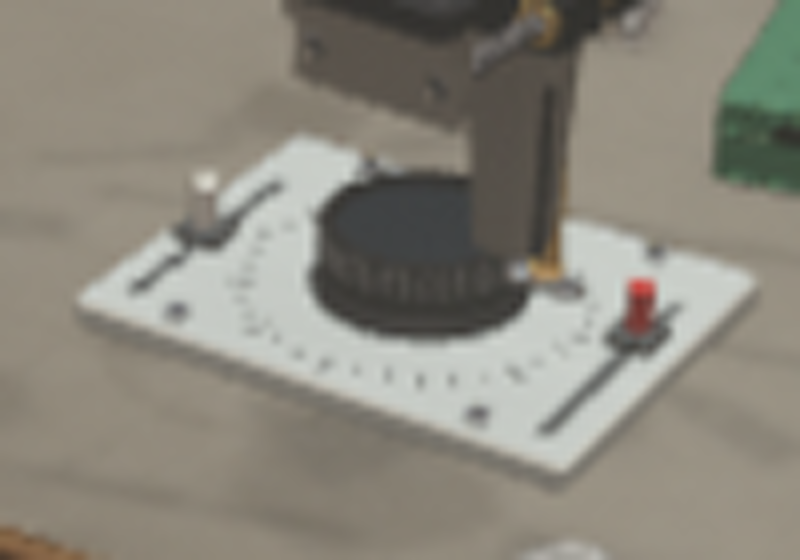

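The scene crop shows the pointer at crop (570,288), still just short of the red pin at (642,300); the white pin is at (205,190). I'll push a little more, then back off and measure from above.

>>> {"op": "servo_tool", "data": {"steps": [{"rotation": [0,0,0.3],"xyz": [0.04,-0.015,0],"hand": -1},{"rotation": [0,0,0.3],"xyz": [0.04,-0.013,0],"hand": -1},{"rotation": [0,0,0.3],"xyz": [0.04,-0.011,0],"hand": -1},{"rotation": [0,0,0.3],"xyz": [0.03,-0.01,0],"hand": -1},{"rotation": [0,0,0],"xyz": [0,0,0],"hand": -1},{"rotation": [0,0,0],"xyz": [0,0,0],"hand": -1}]}}

```text
time: 6.32
eef_pos: [0.4884, -0.033, 0.0522]
tcp_rot: [0.714, 0.7, 0.0, 0.0]
contact_force: [-1.6, -1.4, -0.8]
gripper_width: 0.0001
finger_force: 0.4
```

>>> {"op": "servo_tool", "data": {"steps": [{"rotation": [0,0,0],"xyz": [-0.2,0,0],"hand": -1},{"rotation": [0,0,0],"xyz": [-0.4,0,0],"hand": -1},{"rotation": [0,0,0],"xyz": [-0.2,0,0.5],"hand": -1},{"rotation": [0,0,0],"xyz": [0,0,0.9],"hand": -1},{"rotation": [0,0,0],"xyz": [0,0,0.9],"hand": -1},{"rotation": [0,0,0],"xyz": [0,-0.8,0.5],"hand": -1},{"rotation": [0,0,0],"xyz": [0,-1,0],"hand": -1},{"rotation": [0,0,0],"xyz": [0,-1,0],"hand": -1}]}}

```text
time: 6.98
eef_pos: [0.4571, -0.146, 0.1663]
tcp_rot: [0.713, 0.701, 0.001, 0.002]
contact_force: [-0.5, -0.1, -0.8]
gripper_width: 0.0006
finger_force: 0.0
```

>>> {"op": "servo_tool", "data": {"steps": [{"rotation": [0,0,0],"xyz": [-0.3,-0.9,0],"hand": -1},{"rotation": [0,0,0],"xyz": [-0.3,-0.9,0],"hand": -1},{"rotation": [0,0,0],"xyz": [-0.3,-0.9,0],"hand": -1},{"rotation": [0,0,0],"xyz": [-0.3,-0.9,0],"hand": -1},{"rotation": [0,0,0],"xyz": [0,0,0],"hand": -1}]}}

```text
time: 7.4
eef_pos: [0.4065, -0.2941, 0.1645]
tcp_rot: [0.715, 0.699, -0.001, 0.001]
contact_force: [-0.0, -0.6, -0.1]
gripper_width: 0.0005
finger_force: 0.0
```

```bash
cat > meas.py <<'E'
from h import *
import sys
b=snap('top');a=snap('scene')
print('brass');blobs(b,(10,80,60),(30,255,255),(250,325,165,230),.08)
print('red');blobs(b,(0,110,60),(8,255,255),(230,330,160,230),.036);blobs(b,(172,110,60),(180,255,255),(230,330,160,230),.036)
W=world(b);m=np.zeros((384,512),bool);m[165:225,255:320]=1
k=m&(W[...,2]>.06)&(W[...,2]<.1);v,u=np.nonzero(k);print('hi',u.mean(),v.mean(),len(u),W[k].mean(0))
ib=cv2.resize(cv2.cvtColor(b['pixels'],cv2.COLOR_RGB2BGR)[165:225,250:325],None,fx=8,fy=8,interpolation=2)
cv2.imwrite('pics/'+sys.argv[1],ib)
E
python3 meas.py f.png
```

```text
brass
[303.5 189.8] 11 [ 0.5062 -0.0319  0.08  ] [302 188   4   4]
red
[314.9 191.9] 8 [ 0.5079 -0.0655  0.036 ] [314 191   3   3]
hi 303.5 189.8125 16 [ 0.50652724 -0.03198984  0.07770602]
```

View pics/f.png

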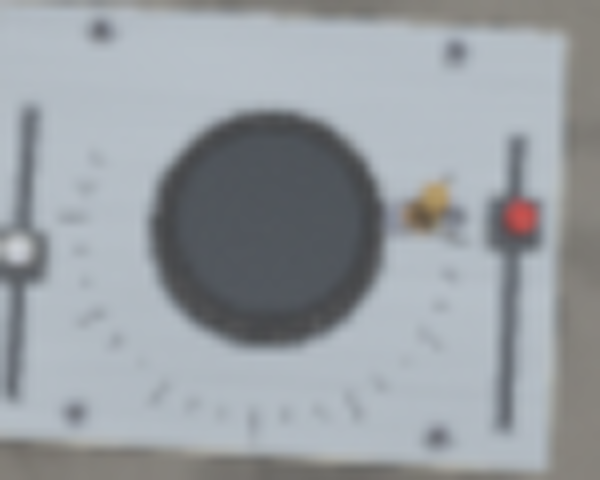

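The top crop shows the pointer and brass pin at about (430,205), lined up with the red pin at (521,216) as seen from the ring centre at (268,228). I'll do one finer check with both views.

```bash
python3 - <<'E'
from h import *
for n,boxes in (('top',((258,298,170,214),(296,310,182,200),(309,320,186,198),(246,258,188,204))),('scene',((225,300,180,225),(270,290,185,215),(284,297,200,214),(230,240,188,204)))):
    s=snap(n);im=cv2.resize(s['pixels'],None,fx=4,fy=4,interpolation=cv2.INTER_CUBIC)
    g=cv2.cvtColor(im,cv2.COLOR_RGB2GRAY);hsv=cv2.cvtColor(im,cv2.COLOR_RGB2HSV)
    def cen(box,mask):
        m=np.zeros_like(g);u0,u1,v0,v1=[4*x for x in box];m[v0:v1,u0:u1]=mask[v0:v1,u0:u1]
        k,l,st,c=cv2.connectedComponentsWithStats(m);i=1+st[1:,4].argmax();return (c[i]+.5)/4-.5,st[i]/4,(l==i).astype(np.uint8)
    H,S,V=cv2.split(hsv)
    pin,ps,_=cen(boxes[1],((H>8)&(H<32)&(S>80)).astype(np.uint8))
    red,rs,_=cen(boxes[2],(((H<8)|(H>172))&(S>110)).astype(np.uint8))
    wh,ws,_=cen(boxes[3],(g>215).astype(np.uint8)) 
    print(n,'pin',pin,ps,'red',red,rs,'white',wh,ws)
    if n=='top':
        _,_,m=cen(boxes[0],cv2.morphologyEx((g<120).astype(np.uint8),cv2.MORPH_OPEN,np.ones((31,31),np.uint8)))
        c=max(cv2.findContours(m,0,1)[0],key=cv2.contourArea);el=cv2.fitEllipse(cv2.convexHull(c));cc=(np.array(el[0])+.5)/4-.5
        print(el);C=ray(s,*cc,.038)
        Pm=ray(s,*pin,.078);Rd=ray(s,*red,.034)
    else:
        # use full visible heights: pin mid z from extents
        K=s['intrinsics'];M=R.from_quat(s['rotation']).as_matrix()
        def proj(p): q=K@(M.T@(np.array(p)-s['eye']));return q[:2]/q[2]
        Ct=C
        for th in np.arange(-1.62,-1.38,.04): print(round(th,2),proj(np.r_[Ct[:2]+.05*np.array([np.cos(th),np.sin(th)]),.06]).round(2))
        print('red proj',proj(np.r_[Rd[:2],.03]),'ring c',proj(np.r_[Ct[:2],.04]))
        continue
    ang=lambda p:np.arctan2(*(p-C)[[1,0]])
    print(C,Pm,Rd,'pin',ang(Pm),'red',ang(Rd))
E
```

```text
Traceback (most recent call last):
ValueError: attempt to get argmax of an empty sequence
```

```bash
python3 - <<'E'
from h import *
for n,boxes in (('top',((258,298,170,214),(296,310,182,200),(309,320,186,198))),('scene',((225,300,180,225),(270,290,185,215),(284,297,200,214)))):
    s=snap(n);im=cv2.resize(s['pixels'],None,fx=4,fy=4,interpolation=cv2.INTER_CUBIC)
    g=cv2.cvtColor(im,cv2.COLOR_RGB2GRAY);H,S,V=cv2.split(cv2.cvtColor(im,cv2.COLOR_RGB2HSV))
    def cen(box,mask):
        m=np.zeros_like(g);u0,u1,v0,v1=[4*x for x in box];m[v0:v1,u0:u1]=mask[v0:v1,u0:u1]
        k,l,st,c=cv2.connectedComponentsWithStats(m);i=1+st[1:,4].argmax();return (c[i]+.5)/4-.5,st[i]/4,(l==i).astype(np.uint8)
    pin,ps,_=cen(boxes[1],((H>8)&(H<32)&(S>80)).astype(np.uint8))
    red,rs,_=cen(boxes[2],(((H<8)|(H>172))&(S>110)).astype(np.uint8))
    print(n,'pin',pin,ps,'red',red,rs)
    if n=='top':
        _,_,m=cen(boxes[0],cv2.morphologyEx((g<120).astype(np.uint8),cv2.MORPH_OPEN,np.ones((31,31),np.uint8)))
        c=max(cv2.findContours(m,0,1)[0],key=cv2.contourArea);el=cv2.fitEllipse(cv2.convexHull(c));cc=(np.array(el[0])+.5)/4-.5
        print(el);C=ray(s,*cc,.038);Pm=ray(s,*pin,.078);Rd=ray(s,*red,.034)
        ang=lambda p:np.arctan2(*(p-C)[[1,0]])
        print(C,Pm,Rd,'pin',ang(Pm),'red',ang(Rd))
    else:
        K=s['intrinsics'];M=R.from_quat(s['rotation']).as_matrix()
        def proj(p): q=K@(M.T@(np.array(p)-s['eye']));return q[:2]/q[2]
        for th in np.arange(-1.62,-1.38,.04): print(round(th,2),proj(np.r_[C[:2]+.05*np.array([np.cos(th),np.sin(th)]),.06]).round(2))
        print('red proj',proj(np.r_[Rd[:2],.03]))
E
```

```text
top pin [303.40114379 190.05310458] [301.5  188.5    4.25   3.75  38.25] red [314.54656863 191.71323529] [313.25 190.5    3.5    3.5   38.25]
((1133.75244140625, 774.307861328125), (115.73408508300781, 117.15304565429688), 29.35652732849121)
[0.5022865  0.01735215 0.038     ] [ 0.50588818 -0.0317261   0.078     ] [ 0.5086278  -0.06494212  0.034     ] pin -1.4975411369223652 red -1.4938918894014845
scene pin [279.45127119 194.96927966] [277.75 187.75   4.25  16.25 177.  ] red [289.61858974 207.5224359 ] [288.75 205.25   2.75   6.    48.75]
-1.62 [277.94 195.2 ]
-1.58 [278.28 194.9 ]
-1.54 [278.59 194.6 ]
-1.5 [278.88 194.29]
-1.46 [279.14 193.97]
-1.42 [279.37 193.65]
-1.38 [279.57 193.32]
red proj [289.39491438 206.44627692]
```

The top view gives pin heading −1.498 rad against −1.494 rad for the red pin, so they are aligned. Next is the grey box's button at (0.449, −0.194).

>>> {"op": "servo_tool", "data": {"steps": [{"rotation": [0,0,0],"xyz": [0.27,0.63,0],"hand": -1},{"rotation": [0,0,0],"xyz": [0.27,0.63,0],"hand": -1},{"rotation": [0,0,0],"xyz": [0.27,0.63,0],"hand": -1},{"rotation": [0,0,0],"xyz": [0.27,0.63,0],"hand": -1},{"rotation": [0,0,0],"xyz": [0,0,-0.8],"hand": -1},{"rotation": [0,0,0],"xyz": [0,0,-0.8],"hand": -1},{"rotation": [0,0,0],"xyz": [0,0,-0.6],"hand": -1},{"rotation": [0,0,0],"xyz": [0,0,0],"hand": -1}]}}

```text
time: 8.32
eef_pos: [0.4488, -0.1853, 0.0726]
tcp_rot: [0.713, 0.701, -0.001, -0.003]
contact_force: [-0.4, 1.3, -0.3]
gripper_width: 0.0003
finger_force: 0.0
```

>>> {"op": "servo_tool", "data": {"steps": [{"rotation": [0,0,0],"xyz": [0,0,0],"hand": -1},{"rotation": [0,0,0],"xyz": [0,0,0],"hand": -1}]}}

```text
time: 8.48
eef_pos: [0.4522, -0.1878, 0.0773]
tcp_rot: [0.714, 0.7, 0.0, 0.0]
contact_force: [-0.1, 0.1, -0.6]
gripper_width: 0.0003
finger_force: 0.0
```

>>> {"op": "servo_tool", "data": {"steps": [{"rotation": [0,0,0],"xyz": [-0.08,-0.15,-0.3],"hand": -1},{"rotation": [0,0,0],"xyz": [0,0,-0.3],"hand": -1},{"rotation": [0,0,0],"xyz": [0,0,-0.1],"hand": -1},{"rotation": [0,0,0],"xyz": [0,0,-0.05],"hand": -1},{"rotation": [0,0,0],"xyz": [0,0,-0.05],"hand": -1},{"rotation": [0,0,0],"xyz": [0,0,-0.05],"hand": -1},{"rotation": [0,0,0],"xyz": [0,0,0],"hand": -1}]}}

```text
time: 9.07
eef_pos: [0.4488, -0.1945, 0.0428]
tcp_rot: [0.714, 0.7, 0.0, 0.001]
contact_force: [-1.0, -1.1, 4.4]
gripper_width: 0.0006
finger_force: 2.3
```

>>> {"op": "servo_tool", "data": {"steps": [{"rotation": [0,0,0],"xyz": [0,0,-0.03],"hand": -1},{"rotation": [0,0,0],"xyz": [0,0,-0.02],"hand": -1},{"rotation": [0,0,0],"xyz": [0,0,0],"hand": -1},{"rotation": [0,0,0],"xyz": [0,0,0],"hand": -1}]}}

```text
time: 9.4
eef_pos: [0.4488, -0.1945, 0.042]
tcp_rot: [0.714, 0.7, 0.0, 0.001]
contact_force: [-6.4, 2.5, 24.5]
gripper_width: 0.0007
finger_force: 13.0
```

The force reached 24 N at z 0.042, so the button is bottomed. I'm releasing it and retreating.

>>> {"op": "servo_tool", "data": {"steps": [{"rotation": [0,0,0],"xyz": [0,0,0.1],"hand": -1},{"rotation": [0,0,0],"xyz": [0,0,0.3],"hand": -1},{"rotation": [0,0,0],"xyz": [0,0,0.7],"hand": -1},{"rotation": [0,0,0],"xyz": [0,0,0.9],"hand": -1},{"rotation": [0,0,0],"xyz": [0,0,0.9],"hand": -1},{"rotation": [0,0,0],"xyz": [-0.3,-0.9,0],"hand": -1},{"rotation": [0,0,0],"xyz": [-0.3,-0.9,0],"hand": -1},{"rotation": [0,0,0],"xyz": [-0.3,-0.9,0],"hand": -1}]}}

```text
time: 10.07
eef_pos: [0.4125, -0.3033, 0.1575]
tcp_rot: [0.713, 0.701, 0.0, 0.001]
contact_force: [1.2, -0.6, 0.7]
gripper_width: 0.0005
finger_force: 0.0
```

>>> {"op": "servo_tool", "data": {"steps": [{"rotation": [0,0,0],"xyz": [-0.3,-0.9,0],"hand": -1},{"rotation": [0,0,0],"xyz": [-0.3,-0.9,0],"hand": -1},{"rotation": [0,0,0],"xyz": [-0.3,-0.9,0],"hand": -1},{"rotation": [0,0,0],"xyz": [0,0,0],"hand": -1},{"rotation": [0,0,0],"xyz": [0,0,0],"hand": -1},{"rotation": [0,0,0],"xyz": [0,0,0],"hand": -1}]}}

```text
time: 10.57
eef_pos: [0.3759, -0.4098, 0.156]
tcp_rot: [0.714, 0.7, 0.0, -0.0]
contact_force: [-0.4, 0.5, 0.1]
gripper_width: 0.0002
finger_force: 0.0
```

```bash
python3 meas.py g.png; python3 - <<'E'
from h import *
b=snap('top','h.png');W=world(b);print(W[213:218,364:369,2].mean());blobs(b,(45,100,40),(85,255,255),(340,410,140,235),.048)
E
```

```text
brass
[303.7 189.8] 10 [ 0.5062 -0.0323  0.08  ] [302 188   4   4]
red
[314.9 191.9] 8 [ 0.5079 -0.0655  0.036 ] [314 191   3   3]
hi 303.4117647058824 189.94117647058823 17 [ 0.50635046 -0.03187088  0.07664396]
0.04760059447380842
[387.9 166.6] 64 [ 0.5765 -0.2519  0.048 ] [384 162   9  10]
[366.1 215.2] 86 [ 0.4493 -0.1941  0.048 ] [361 211  11  10]
```

View pics/h.png

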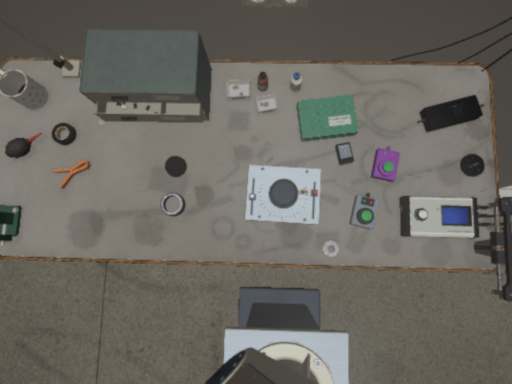

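The final top view shows the pointer at (303,190), on the red pin at (315,192). The button at (366,215) is back up, and the loose things are where they were.

```bash
python3 -c "
from workcell import r
print(r.finish_job())"
```

```text
the job is handed in; nothing more can be done
None
```

The job is handed in: the pointer measures within about 0.02 rad of the red index pin, the grey box's green button was pressed right down afterwards (24 N) and is back up, and the loose items look unmoved.

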